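# Hold a sample slide flush on a tilted reader window

## Task

Slide the cover of the cream slide box fully open, take the sample slide out by its orange rib, and match its tilt to the sloped black window of the reader. Press it flush and centred on the window, long side along the window's long side, gently enough that the sprung window sinks part-way but does not bottom out, and finish while still holding it there: do not let go. Leave the brown bottle, the small jar and the cream valve where they stand.

Things in the scene. Friction and masses are not known exactly. Their poses are not given: they have to be found in the camera images.
- cover_rib (a point): Middle of the blue rib on the grey sliding cover of the slide box: rib 12 mm along x (the way it slides open), 50 mm along y, 26 mm high (13 mm above and below this point), on the middle of the cover plate (112 x 92 x 5 mm, top 52 mm above the bench). Axes: x opens, z up.
- cover (a joint): How far the cover has slid open (m): 0 shut, 0.120 fully open at its stop; it starts 0 to 0.03 open and slides along the +x axis of the cover rib's point with about 1.2 N of friction, staying where it is left.
- slidebox: Cream box fixed to the bench, 250 (x) x 104 (y) x 55 mm high, origin at the centre of its underside. Its -x half is an open compartment, 100 x 84 mm inside, centred 65 mm to -x of the origin, floor 8 mm above the bench, wall tops at 46 mm, a 5 mm thick guide to 55 mm along each long edge. Its +x half is a closed deck over which the cover slides.
- slide_mid (a point): The sample slide, loose in the compartment under the cover: white plate with amber panes, 76 (x) x 56 (y) x 5 mm, flat underside, with an orange rib on top to hold it by, 40 mm along x, 12 mm along y, 30 mm high, centred. This point is half-way up on the centre line, 17.5 mm above the underside (35 mm high in all). z points out of the rib side. About 70 g.
- window_face (a point): Centre of the face of the reader's sprung black window (86 (x) x 66 (y) mm, flat, green pane in the middle). z is the outward normal; x runs up the slope, away from the robot; y is level. Its head is locked at 0.28 to 0.60 rad from level, new each time, and does not give. The point is 55 mm out along z from the pivot axis (80 mm above the bench) and follows the window as it sinks.
- window (a joint): How far the window has sunk into the head along its inward normal (m): 0 out, 0.010 bottomed. A spring pushes it out: about 3 N to start it moving, about 6.5 N at 0.005, about 10 N at 0.010. Hold it between 0.002 and 0.0085; 0.005 is best.
- reader: The reader: cream base fixed to the bench, 150 (x) x 160 (y) x 22 mm, origin at the centre of its underside, two 12 mm cheeks at y = +-70 mm rising to 99 mm with black knobs outside, carrying between them the grey tilted head (104 x 122 x 34 mm) on an axis along y.
- reagent: Brown bottle, 52 mm across, 110 mm high, loose; origin under its centre. Bystander.
- vial: Small clear jar, 26 mm across, 45 mm high, loose; origin under its centre. Bystander.
- valve: Cream round valve body, 46 mm across, 44 mm high with a thin steel stem to 62 mm, loose; origin under its centre. Bystander.
Mind the look-alikes: they are no part of the job. Leave any purple look-alike of the reader alone.

How it is judged:
By the outcome, as a careful person would: the job done as asked, in the order asked, and still so for the second after the job is handed in, while the arm keeps its last pose, push and grip.
It also fails if it takes over 53 s, if anything falls off the work surface, if the arm or the gripper's body presses on something with over 40 N, if the wrist force passes 120 N, or if a joint passes its speed limit or range.

## Robot

A 6-joint arm with a two-finger parallel gripper is mounted at the origin on the work surface. World frame = base frame: x ahead of the robot, y to its left, z up, the work surface at z = 0. Lengths are in m, angles in degrees, forces in N, time in s.
With the tool pointing down it reaches from about 0.35 to 0.875 m from the base axis. Payload 4.2 kg.
Tool frame: the origin (TCP) lies on the front face of the gripper's body, between the roots of the fingers; the fingertips stand 70 mm ahead of it and the grasp point (between the pads) lies 51 mm ahead of it (r.nose_length is the distance from the TCP to the fingertips, in m); z points along the fingers, y is the direction in which the jaws open and shut (so a half turn about z gives the same grasp; the last joint's range is limited). The gripper opens to 87 mm and grips with 3 to 60 N. Pads are 19 mm wide; open, the fingers measure 117 mm over their backs; the gripper's body (75 mm by 190 mm) begins 51 mm behind the grasp point.
Start: joints at [-62.418, 22.042, 0.453, 0, -68.411, -14.817], TCP at [0.138, -0.61, 0.292] pointing down, gripper open.
Joint ranges: [-179.83, 179.83], [-69.29, 118.12], [-61.27, 80.66], [-181.25, 117.63], [-171.15, -9.14], [-177.46, 177.46]. Speed limits (degrees/s): [159.86, 159.86, 180, 180, 180, 180].

## Interface

Orientations are given as a 3x3 rotation matrix whose columns are the frame's x, y, z axes.
In Python, from station import telemetry, capture, order, r gives the robot as it stands.
- The arm moves only by the tool drive_tool, never from a script. Its argument "series" is a list of rows, each a list of 4 numbers: the shift along the tool's x, y, z as a fraction of full scale, then the turn about the tool's z as a fraction of full scale. In form: [[dx, dy, dz, turn], ...]. A call has 1 to 10 rows; each row is the pose to reach, as a shift and turn from the pose commanded when the call began, along the tool's axes at that moment; what a row does not reach only later rows make up. Full scale, the value 1, is 0.12 m for a shift and 2 rad for a turn. A row lasts 1/8 s, in which the tool goes at most 62.5 mm and 10.7 degrees, less where a joint would pass 70% of its speed; a pose out of reach is approached as far as the arm can. A call with a number of a shift or a turn outside -1 to 1 is refused whole. A call with a gripper value outside its range is refused whole. "fingers" is the finger opening in mm, from 0 to 87, set as the call begins (left out, the last holds). The fingers move at their own pace and stop on an object; the grip force is fixed at half the most. Time passes only in rows, so rows that repeat a pose let the fingers close. It gives the time, the measured TCP pose, the force and the opening at its end, in the units of the state.
- telemetry.sense(): the state, without advancing time (a new reading comes with each control period).
- capture(name): name is "side" or "top"; returns a dict with "color" (420x560x3 uint8, blue, green, red), "fx", "fy", "cx", "cy" (pixels), "eye" and "attitude" of the camera in the world. Camera axes: x right, y up, looking along -z (the intrinsics and any distortion apply to the point x, -y, -z); pixel columns grow to the right and rows downward; lengths in m; the calibration is good to about 2 mm. A picture is of the moment at which its call begins. There is no depth.
- order.finish_job(): hands the job in, once; it reports no verdict.
The state is a dict: "time_s": time; "joints": joint angles; "joint_velocities": joint speeds; "effort": joint torques, N m; "tcp_pos": TCP position; "ee_rot": TCP orientation; "wrist_force": force on the tool from outside, world axes, zero at the start; "moment": the same for the moment, N m; "gripper_width": opening from 0.0 (shut) to 1.0 (fully open).
Only numpy, scipy, OpenCV 4.12 (cv2) and the standard library are available. Lean on these libraries where they do the work, as an engineer would, in place of code of your own. Each camera call takes 0.05 s, during which the arm holds its last target. There are 200 camera calls.

## Working session

There is one attempt and no reset: what is moved stays moved. The work goes in short steps, Python scripts to look and compute and a tool call to move; the robot and the scene stay as the last step left them, time stands still between calls to the robot, and variables do not carry over. Pictures are saved under pics/ and viewed, about 8 in all and at most 12, crops included, and the job is handed in when it is done.

Besides the shell and the picture viewer there is one more tool, called after "Emit:" in YAML: its name, and indented under it one key for each argument. drive_tool: Moves the arm, as the interface text tells. Shift numbers are shares of 0.12 m and turn numbers shares of 2 rad, none past 1 either way. Its arguments: {"type":"object","properties":{"series":{"type":"array","items":{"type":"array","items":{"type":"number","minimum":-1,"maximum":1}}},"fingers":{"type":"number"}},"required":["series"]}

```bash
mkdir -p pics; ls; cat > h.py <<'E'
import numpy as np, cv2
from station import telemetry, capture, order, r
def snap(n,f):
    c=capture(n); cv2.imwrite(f'pics/{f}.png',c['color']); np.save(f'pics/{f}.npy',{k:v for k,v in c.items()},allow_pickle=True); return c
def load(f): return np.load(f'pics/{f}.npy',allow_pickle=True).item()
def ray(c,u,v):
    d=np.array([(u-c['cx'])/c['fx'],-(v-c['cy'])/c['fy'],-1.]); return np.array(c['eye']),np.array(c['attitude'])@d
def atz(c,u,v,z):
    e,d=ray(c,u,v); return e+d*(z-e[2])/d[2]
def proj(c,p):
    q=np.array(c['attitude']).T@(np.array(p)-c['eye']); return np.array([c['cx']-c['fx']*q[0]/q[2],c['cy']+c['fy']*q[1]/q[2]])
E
python3 - <<'E'
from h import *
for n in('top','side'):
    c=snap(n,n+'0'); print({k:v for k,v in c.items() if k!='color'})
s=telemetry.sense(); print(s)
E
```

```text
pics
{'fx': 535.7342948580983, 'fy': 535.7342948580983, 'cx': 280.92838029042673, 'cy': 206.8829869501259, 'eye': array([0.47578146, 0.05969917, 1.19816308]), 'attitude': array([[-7.79374067e-03,  9.98691352e-01, -5.05454428e-02],
       [-9.99969331e-01, -7.82274825e-03, -3.76084748e-04],
       [-7.70996860e-04,  5.05409616e-02,  9.98721691e-01]])}
{'fx': 453.2345580310431, 'fy': 453.2345580310431, 'cx': 282.38728342570005, 'cy': 220.66639546927834, 'eye': array([ 0.41675629, -0.54786458,  0.77994882]), 'attitude': array([[ 0.9834533 ,  0.1171429 , -0.1381924 ],
       [-0.18037373,  0.70422812, -0.68667902],
       [ 0.0168794 ,  0.70024303,  0.71370497]])}
{'time_s': 0.1, 'joints': array([-6.24185047e+01,  2.20871145e+01,  3.87260145e-01, -2.36631652e-02,
       -6.84111674e+01, -1.48150676e+01]), 'joint_velocities': array([-0.04650179, -0.0543033 ,  0.1228565 ,  0.1897326 ,  0.02079455,
       -0.01332216]), 'effort': array([-1.93893311e-04, -3.91690350e+01,  1.87934840e+01,  4.23189148e+00,
        1.34435704e-02, -7.51004200e-05]), 'tcp_pos': array([ 0.13802368, -0.60915945,  0.29126276]), 'ee_rot': array([[-9.75312618e-01, -2.20827957e-01, -5.56773951e-04],
       [-2.20828623e-01,  9.75310785e-01,  1.89526398e-03],
       [ 1.24500367e-04,  1.97142650e-03, -9.99998049e-01]]), 'wrist_force': array([ 0.28413504, -0.27826987,  0.32922664]), 'moment': array([ 0.0085523 ,  0.02317009, -0.01329082]), 'gripper_width': 0.998156601597791}
```

View pics/top0.png

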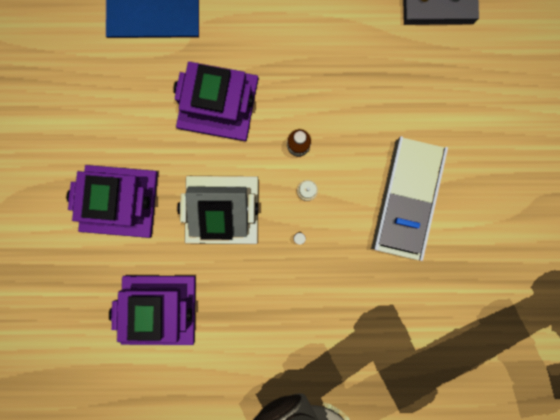

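View pics/side0.png

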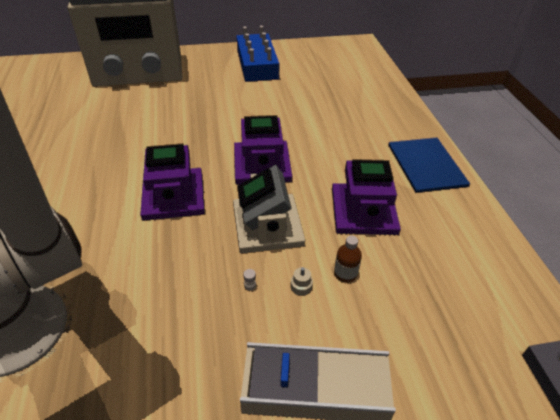

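The top view shows the cream reader at (222,210), with its black window at (215,220). The slide box is at (410,200), its blue rib at (407,223). The bottle is at (299,141), the valve at (307,190) and the jar at (299,238).

These could be mistaken for the things I want:
- **Reader:** the purple readers at (215,100), (113,200) and (153,310). I choose the cream one at (222,210).
- **Cover rib:** the blue pad at (152,15) and the blue box in the side view at (257,55). I choose the blue bar on the grey cover at (407,223).

Next is one close composite to check both choices.

```bash
python3 - <<'E'
from h import *
t,s=load('top0')['color'],load('side0')['color']
def cr(im,u,v,w,h): return cv2.resize(im[v:v+h,u:u+w],(400,300),interpolation=cv2.INTER_CUBIC)
a=np.vstack([np.hstack([cr(t,170,165,100,75),cr(s,230,160,80,60)]),np.hstack([cr(t,330,135,172,129),cr(s,236,335,160,85)])])
cv2.imwrite('pics/comp.png',a)
E
```

```text
(no output)
```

View pics/comp.png

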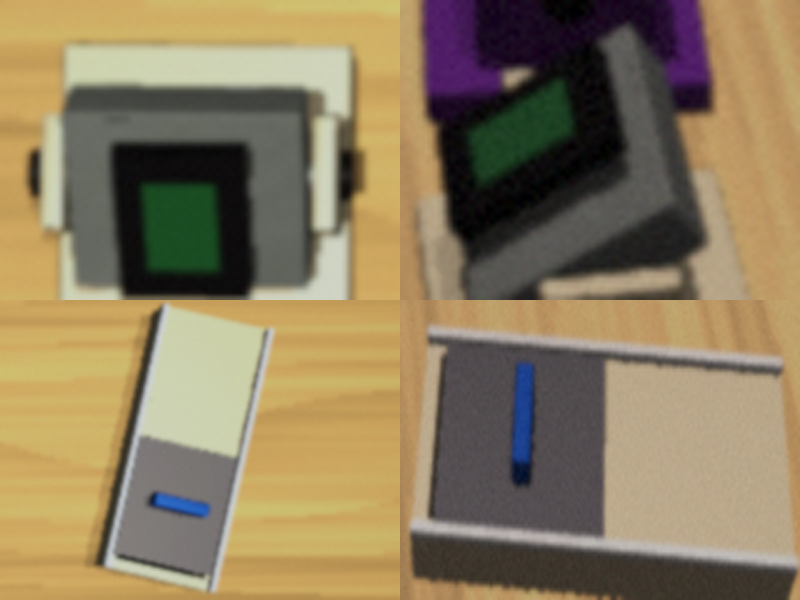

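```bash
cat > m.py <<'E'
from h import *
from scipy.optimize import least_squares
C={n:load(n+'0') for n in('top','side')}
def quad(mask):
    cs,_=cv2.findContours(mask,cv2.RETR_EXTERNAL,cv2.CHAIN_APPROX_NONE); c=max(cs,key=cv2.contourArea)
    h=cv2.convexHull(c)
    for e in np.linspace(.02,.2,60):
        q=cv2.approxPolyDP(h,e*cv2.arcLength(h,True),True)
        if len(q)==4: return q[:,0].astype(float)
def green(n,box):
    u,v,w,h=box; k=4
    im=cv2.resize(C[n]['color'][v:v+h,u:u+w],None,fx=k,fy=k,interpolation=cv2.INTER_CUBIC).astype(int)
    m=((im[...,1]-np.maximum(im[...,0],im[...,2]))>22).astype(np.uint8)*255
    return (quad(m)+.5)/k-.5+np.array([u,v])
G={'top':green('top',(190,195,55,50)),'side':green('side',(236,170,40,32))}
# order corners by world bearing at z=.13: (+x+y),(+x-y),(-x-y),(-x+y)
def sortq(n,q):
    w=np.array([atz(C[n],*p,.13)[:2] for p in q]); a=w-w.mean(0)
    ang=np.arctan2(a[:,1],a[:,0]); return q[np.argsort(-ang)]
for n in G: G[n]=sortq(n,G[n]); print(n,G[n].round(1).tolist(),[atz(C[n],*p,.13).round(3).tolist() for p in G[n]])
S=np.array([[1,1],[1,-1],[-1,-1],[-1,1]])/2
def R(yaw,t):
    cy,sy=np.cos(yaw),np.sin(yaw); c,s=np.cos(t),np.sin(t)
    return np.array([[cy,-sy,0],[sy,cy,0],[0,0,1]])@np.array([[c,0,-s],[0,1,0],[s,0,c]])
def f(p):
    M=R(p[2],p[3]); o=np.array([p[0],p[1],.08])
    out=[]
    for n in G: out+=[(proj(C[n],o+M@[sx*p[4],sy*p[5],.055])-g) for (sx,sy),g in zip(S,G[n])]
    return np.array(out).ravel()
s=least_squares(f,[.45,.17,0,.45,.04,.03]); p=s.x
print('reader',p.round(4),'rms px',np.sqrt(np.mean(s.fun**2)),'face',(np.array([p[0],p[1],.08])+R(p[2],p[3])@[0,0,.055]).round(4)); print(s.fun.round(1))
B={'top':[(446.9,147.0),(400.9,137.1),(375.1,248.9),(421.6,259.7)],'side':[(388.8,351.1),None,None,None]}
B={'top':{(1,-1):(446.9,147.0),(1,1):(400.9,137.1),(-1,1):(375.1,248.9),(-1,-1):(421.6,259.7)},
'side':{(1,-1):(394.8,408.1),(1,1):(388.8,351.1),(-1,1):(248,342.6),(-1,-1):(240.8,397.6)}}
def g(q):
    M=R(q[2],0); return np.array([proj(C[n],np.array([q[0],q[1],0])+M@[.125*a,.052*b,.055])-np.array(v) for n in B for (a,b),v in B[n].items()]).ravel()
s=least_squares(g,[.5,-.18,-.2]);print('box',s.x.round(4),s.fun.round(1))
q=s.x
im=C['top']['color'].astype(int); m=((im[...,0]-im[...,2])>60).astype(np.uint8); m[:190]=0
v,u=np.nonzero(m); w=atz(C['top'],u.mean(),v.mean(),.072); print('rib top',w.round(4),'in box',(R(q[2],0).T@(w-[q[0],q[1],0])).round(4))
for n,pts in (('bottle',(299,137,.11)),('valve',(307,190,.044)),('jar',(299,238,.045))): print(n,atz(C['top'],*pts).round(3))
E
python3 m.py
```

```text
top [[207.1, 231.9], [205.1, 211.4], [222.4, 210.9], [223.9, 231.9]] [[0.481, 0.207, 0.13], [0.522, 0.211, 0.13], [0.523, 0.177, 0.13], [0.481, 0.174, 0.13]]
side [[243.9, 186.4], [261.6, 176.1], [263.4, 185.6], [246.1, 195.4]] [[0.479, 0.193, 0.13], [0.522, 0.221, 0.13], [0.521, 0.189, 0.13], [0.48, 0.164, 0.13]]
reader [0.4989 0.2051 1.7187 0.2603 0.03   0.0418] rms px 1.9509658854341787 face [0.501  0.1911 0.1331]
[ 2.1  1.4  1.   1.1 -1.4 -0.5  0.3 -0.8 -1.  -5.1 -0.3  1.4  1.9  2.9
  0.5 -2.9]
box [ 0.5508 -0.2163 -0.2413] [-0.4 -0.  -1.6 -1.2 -1.7  0.4 -0.5  0.9  1.2  1.9  0.4 -0.5 -0.5 -0.9
 -0.6  2. ]
rib top [ 0.4974 -0.2056  0.072 ] in box [-0.0543 -0.0024  0.072 ]
bottle [0.674 0.022 0.11 ]
valve [0.57  0.004 0.044]
jar [0.467 0.022 0.045]
```

```bash
sed -i 's/^S=.*/S=np.array([[-1,1],[1,1],[1,-1],[-1,-1]])\/2/; s/u.mean(),v.mean(),.072/u.mean(),v.mean(),.076/' m.py; python3 m.py | grep -v '^top\|^side'
python3 - <<'E'
from h import *
s=telemetry.sense(); R=s['ee_rot']; print(s['tcp_pos'],np.degrees(np.arctan2(R[1,0],R[0,0])), r.nose_length)
E
```

```text
reader [0.5272 0.1934 0.0151 0.4958 0.0458 0.0331] rms px 0.38940039067551163 face [0.501  0.193  0.1284]
[-0.   0.3  0.2  0.4 -0.4  0.5 -0.3 -0.1  0.1 -0.5  0.2  0.1  1.   0.5
 -0.1  0.5]
box [ 0.5508 -0.2163 -0.2413] [-0.4 -0.  -1.6 -1.2 -1.7  0.4 -0.5  0.9  1.2  1.9  0.4 -0.5 -0.5 -0.9
 -0.6  2. ]
rib top [ 0.4974 -0.2046  0.076 ] in box [-0.0546 -0.0015  0.076 ]
bottle [0.674 0.022 0.11 ]
valve [0.57  0.004 0.044]
jar [0.467 0.022 0.045]
[ 0.13802368 -0.60915945  0.29126276] -167.24229322140516 0.0697
```

```bash
cat > go.py <<'E'
from h import *
import sys
BX=np.array([.5508,-.2163]); BY=-.2413
def box(x,y=0,z=0): c,s=np.cos(BY),np.sin(BY); return np.array([BX[0]+c*x-s*y,BX[1]+s*x+c*y,z])
def rel(target,yaw=None):
    s=telemetry.sense(); R=s['ee_rot']; d=R.T@(np.array(target)-s['tcp_pos'])/.12
    y=np.arctan2(R[1,0],R[0,0]); t=0 if yaw is None else -((yaw-y+np.pi)%(2*np.pi)-np.pi)/2
    print('shift',d.round(3),'turn',round(t,3),'tcp',s['tcp_pos'].round(4),'F',s['wrist_force'].round(1),'w',s['gripper_width'].round(3),'t',s['time_s'])
E
python3 -c "
from go import *
print(box(-.09,0,.2)); rel(box(-.09,0,.2),BY+np.pi)"
```

```text
[ 0.46340747 -0.19479314  0.2       ]Traceback (most recent call last):
  File "<string>", line 3, in <module>
    print(box(-.09,0,.2)); rel(box(-.09,0,.2),BY+np.pi)
                           ~~~^^^^^^^^^^^^^^^^^^^^^^^^^
  File "go.py", line 8, in rel
    print('shift',d.round(3),'turn',round(t,3),'tcp',s['tcp_pos'].round(4),'F',s['wrist_force'].round(1),'w',s['gripper_width'].round(3),'t',s['time_s'])
                                                                                                             ^^^^^^^^^^^^^^^^^^^^^^^^
AttributeError: 'float' object has no attribute 'round'
```

```bash
sed -i "s/s\['gripper_width'\].round(3)/round(s['gripper_width'],3)/" go.py
```

Emit:
drive_tool:
  series:
    - [-0.5,0.4,0,0]
    - [-1,0.8,0,0]
    - [-1,0.8,0,0]
  fingers: 0

```text
time_s: 0.48
tcp_pos: [0.235, -0.4871, 0.292]
ee_rot: [[-0.975, -0.223, -0.0], [-0.223, 0.975, 0.001], [-0.0, 0.001, -1.0]]
wrist_force: [-0.9, -0.5, 0.5]
gripper_width: 0.744
```

Emit:
drive_tool:
  series:
    - [-0.5,0.4,0,0]
    - [-1,0.8,0,0]
    - [-1,0.8,0,0]

```text
time_s: 0.85
tcp_pos: [0.3309, -0.367, 0.2921]
ee_rot: [[-0.975, -0.223, -0.0], [-0.223, 0.975, 0.001], [-0.0, 0.001, -1.0]]
wrist_force: [-0.1, 0.3, -0.4]
gripper_width: 0.399
```

Emit:
drive_tool:
  series:
    - [-0.5,0.4,0.2,0.1]
    - [-1,0.8,0.4,0.2]
    - [-1,0.8,0.4,0.232]
    - [-1,0.8,0.4,0.232]

```text
time_s: 1.35
tcp_pos: [0.4264, -0.2468, 0.2428]
ee_rot: [[-0.972, 0.235, -0.003], [0.235, 0.972, 0.001], [0.003, 0.0, -1.0]]
wrist_force: [-0.0, 0.0, 0.0]
gripper_width: 0.018
```

```bash
python3 -c "
from go import *
rel(box(-.09,0,.13),BY+np.pi)"
```

```text
shift [-0.201  0.493  0.939] turn 0.002 tcp [ 0.4264 -0.2468  0.2428] F [-0.  0.  0.] w 0.018 t 1.35
```

Move down behind the rib, then push in +x (tool −x).

Emit:
drive_tool:
  series:
    - [-0.2,0.49,0,0]
    - [-0.2,0.49,0.4,0]
    - [-0.2,0.49,0.8,0]
    - [-0.2,0.49,0.94,0]
    - [-0.2,0.49,0.94,0]

```text
time_s: 1.98
tcp_pos: [0.4618, -0.1983, 0.1303]
ee_rot: [[-0.971, 0.239, -0.004], [0.239, 0.971, 0.0], [0.004, -0.001, -1.0]]
wrist_force: [0.5, -1.1, 0.3]
gripper_width: 0.007
```

Emit:
drive_tool:
  series:
    - [-0.12,0,0,0]
    - [-0.24,0,0,0]
    - [-0.36,0,0,0]
    - [-0.48,0,0,0]
    - [-0.6,0,0,0]
    - [-0.72,0,0,0]
    - [-0.84,0,0,0]
    - [-0.9,0,0,0]
    - [-0.9,0,0,0]

```text
time_s: 3.1
tcp_pos: [0.5686, -0.2236, 0.1312]
ee_rot: [[-0.971, 0.239, 0.001], [0.239, 0.971, -0.0], [-0.001, 0.0, -1.0]]
wrist_force: [0.1, -0.1, -0.1]
gripper_width: 0.008
```

```bash
python3 -c "
from go import *
rel(box(.0395,0,.13),BY+np.pi)"
```

```text
shift [-0.17   0.024  0.011] turn 0.0 tcp [ 0.5686 -0.2236  0.1312] F [ 0.1 -0.1 -0.1] w 0.008 t 3.1
```

Emit:
drive_tool:
  series:
    - [-0.08,0,0,0]
    - [-0.14,0,0,0]
    - [-0.17,0,0,0]
    - [-0.17,0,0,0]

```text
time_s: 3.6
tcp_pos: [0.5873, -0.2283, 0.1312]
ee_rot: [[-0.971, 0.239, -0.001], [0.239, 0.971, 0.0], [0.001, 0.0, -1.0]]
wrist_force: [-1.6, 1.2, -0.0]
gripper_width: 0.007
```

Emit:
drive_tool:
  series:
    - [-0.015,0,0,0]
    - [-0.03,0,0,0]
    - [-0.03,0,0,0]

```text
time_s: 3.98
tcp_pos: [0.5878, -0.2284, 0.1312]
ee_rot: [[-0.971, 0.239, -0.008], [0.239, 0.971, 0.002], [0.009, 0.0, -1.0]]
wrist_force: [-9.4, 4.7, 5.7]
gripper_width: 0.007
```

At the stop: the force rose to about 11 N and the tip stopped moving. I'll back off, raise the tool and look for the slide.

Emit:
drive_tool:
  series:
    - [0.08,0,0,0]
    - [0.08,0,-0.4,0]
    - [0.08,0,-0.8,0]
    - [0.3,0,-1,0]
    - [0.8,0,-1,0]
    - [1,0,-1,0]
  fingers: 30

```text
time_s: 4.72
tcp_pos: [0.4727, -0.2003, 0.2524]
ee_rot: [[-0.971, 0.239, 0.004], [0.239, 0.971, -0.0], [-0.004, 0.001, -1.0]]
wrist_force: [0.3, 0.1, 0.7]
gripper_width: 0.344
```

Emit:
drive_tool:
  series:
    - [0.2,0.4,0,0]
    - [0.2,0.8,0,0]
    - [0.2,0.8,0,0]

```text
time_s: 5.1
tcp_pos: [0.4755, -0.0996, 0.2525]
ee_rot: [[-0.972, 0.235, 0.005], [0.235, 0.972, 0.0], [-0.005, 0.001, -1.0]]
wrist_force: [0.0, -0.4, -0.4]
gripper_width: 0.341
```

```bash
python3 - <<'E'
from go import *
t=snap('top','top1');s=snap('side','side1')
def cr(im,u,v,w,h): return cv2.resize(im[v:v+h,u:u+w],(400,600),interpolation=cv2.INTER_CUBIC)
cv2.imwrite('pics/comp1.png',np.hstack([cr(t['color'],360,130,100,150),cv2.resize(s['color'][330:420,236:396],(400,225),interpolation=cv2.INTER_CUBIC) if 0 else cr(s['color'],220,330,100,90)]))
rel(box(-.065,0,.2),BY+np.pi)
E
```

```text
shift [-0.3   -0.779  0.433] turn 0.001 tcp [ 0.4748 -0.1014  0.252 ] F [ 0.7 -1.6  0.6] w 0.342 t 5.2
```

View pics/comp1.png

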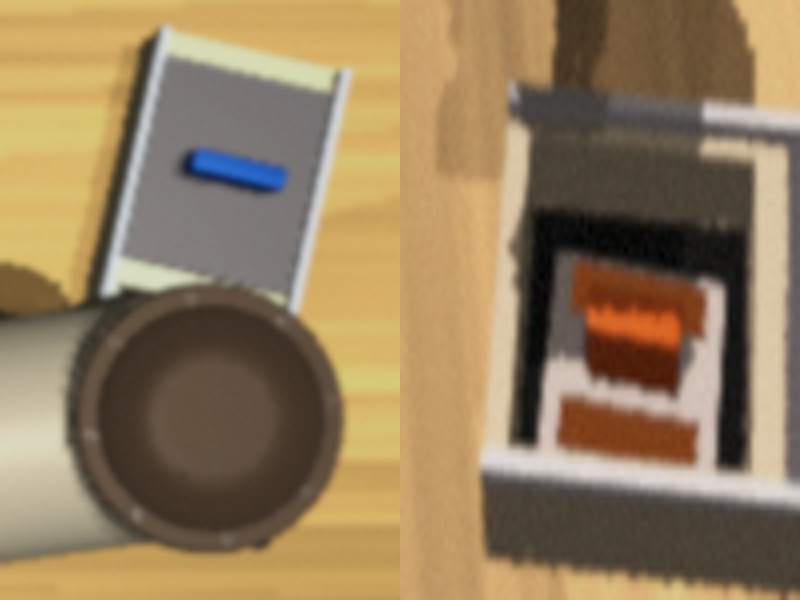

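```bash
python3 - <<'E'
from go import *
c=load('side1'); im=c['color'].astype(int)
f=lambda x,y:(220+(x-400)/4-.4,330+y/6.667-.4)
Rb=lambda w:(np.array([[np.cos(BY),np.sin(BY)],[-np.sin(BY),np.cos(BY)]])@(w[:2]-BX)).round(4)
for P in [(587,308),(678,318),(682,345),(587,333)]:
    w=atz(c,*f(*P),.043); print(w.round(4),Rb(w))
for P in [(560,250),(725,280),(710,470),(540,445)]: print('plate',Rb(atz(c,*f(*P),.013)))
# orange bright mask of the rib top
m=(im[...,2]>170)&(im[...,2]-im[...,1]>70)&(im[...,0]<80); m[:360]=0
v,u=np.nonzero(m); print(len(u),u.mean(),v.mean(),Rb(atz(c,u.mean(),v.mean(),.043)))
(cx,cy),wh,a=cv2.minAreaRect(np.array([Rb(atz(c,x,y,.043))*1000 for x,y in zip(u,v)],np.float32)); print(cx,cy,wh,a)
print('wall -x top inner', Rb(atz(c,*f(525,140),.046)),'guide corner',Rb(atz(c,*f(512,85),.055)),Rb(atz(c,*f(483,452),.055)))
E
```

```text
[ 0.4657 -0.1987  0.043 ] [-0.0869 -0.0032]
[ 0.5034 -0.208   0.043 ] [-0.0481 -0.0033]
[ 0.5037 -0.2153  0.043 ] [-0.046  -0.0103]
[ 0.4646 -0.2053  0.043 ] [-0.0863 -0.0099]
plate [-0.1018  0.0266]
plate [-0.0275  0.0231]
plate [-0.0323 -0.0288]
plate [-0.1053 -0.0272]
84 278.85714285714283 378.26190476190476 [-0.0653 -0.0062]
-66.90492248535156 -5.921019554138184 (7.420021057128906, 37.95579528808594) 87.66947937011719
wall -x top inner [-0.118   0.0401] guide corner [-0.1247  0.0507] [-0.1252 -0.0483]
```

```bash
python3 - <<'E'
from go import *
rel(box(-.066,-.004,.093),BY-.04+np.pi)
E
```

```text
shift [-0.29  -0.813  1.325] turn 0.021 tcp [ 0.4748 -0.1014  0.252 ] F [ 0.7 -1.6  0.6] w 0.342 t 5.2
```

Emit:
drive_tool:
  series:
    - [-0.15,-0.4,0,0.02]
    - [-0.29,-0.8,0,0.02]
    - [-0.29,-0.81,0.4,0.02]
    - [-0.29,-0.81,0.8,0.02]
    - [-0.29,-0.81,0.8,0.02]

```text
time_s: 5.82
tcp_pos: [0.4823, -0.2054, 0.1523]
ee_rot: [[-0.96, 0.28, -0.008], [0.28, 0.96, 0.001], [0.008, -0.001, -1.0]]
wrist_force: [0.9, -0.1, 0.2]
gripper_width: 0.341
```

```bash
python3 - <<'E'
from go import *
rel(box(-.066,-.004,.093),BY-.04+np.pi)
E
```

```text
shift [-0.029  0.016  0.494] turn -0.001 tcp [ 0.4823 -0.2054  0.1523] F [ 0.9 -0.1  0.2] w 0.341 t 5.825
```

Emit:
drive_tool:
  series:
    - [-0.03,0.016,0.2,0]
    - [-0.03,0.016,0.4,0]
    - [-0.03,0.016,0.49,0]
    - [-0.03,0.016,0.49,0]
    - [-0.03,0.016,0.49,0]

```text
time_s: 6.45
tcp_pos: [0.4897, -0.2037, 0.098]
ee_rot: [[-0.961, 0.277, 0.003], [0.277, 0.961, -0.001], [-0.003, 0.0, -1.0]]
wrist_force: [0.5, 0.0, -0.3]
gripper_width: 0.345
```

Emit:
drive_tool:
  series:
    - [0,0,0,0]
    - [0,0,0,0]
    - [0,0,0,0]
    - [0,0,0,0]
    - [0,0,0,0]
  fingers: 0

```text
time_s: 7.08
tcp_pos: [0.489, -0.2036, 0.0971]
ee_rot: [[-0.961, 0.277, 0.001], [0.277, 0.961, -0.0], [-0.001, -0.0, -1.0]]
wrist_force: [-0.9, -0.5, 4.4]
gripper_width: 0.133
```

```bash
python3 - <<'E'
from go import *
rel(box(-.066,-.004,.093),BY-.04+np.pi)
E
```

```text
shift [ 0.024 -0.014  0.034] turn 0.0 tcp [ 0.489  -0.2036  0.0971] F [-0.9 -0.5  4.4] w 0.133 t 7.075
```

Emit:
drive_tool:
  series:
    - [0,0,-0.15,0]
    - [0,0,-0.3,0]
    - [0,0,-0.5,0]
    - [0.4,0,-0.5,0]
    - [0.76,0,-0.5,0]
    - [0.76,0,-0.5,0]
    - [0.76,0,-0.5,0]

```text
time_s: 7.95
tcp_pos: [0.4018, -0.1782, 0.1568]
ee_rot: [[-0.961, 0.277, 0.001], [0.277, 0.961, -0.0], [-0.001, 0.0, -1.0]]
wrist_force: [0.0, -0.1, -0.4]
gripper_width: 0.134
```

```bash
python3 - <<'E'
from go import *
s=snap('side','side2')
cv2.imwrite('pics/s2.png',cv2.resize(s['color'][290:420,180:360],None,fx=4,fy=4,interpolation=cv2.INTER_CUBIC))
rel(box(-.159,-.004,.1355),BY-.04+np.pi)
E
```

```text
shift [ 0.045 -0.047  0.177] turn 0.0 tcp [ 0.4022 -0.1783  0.1567] F [ 0.2 -0.4 -1.2] w 0.138 t 8.0
```

View pics/s2.png

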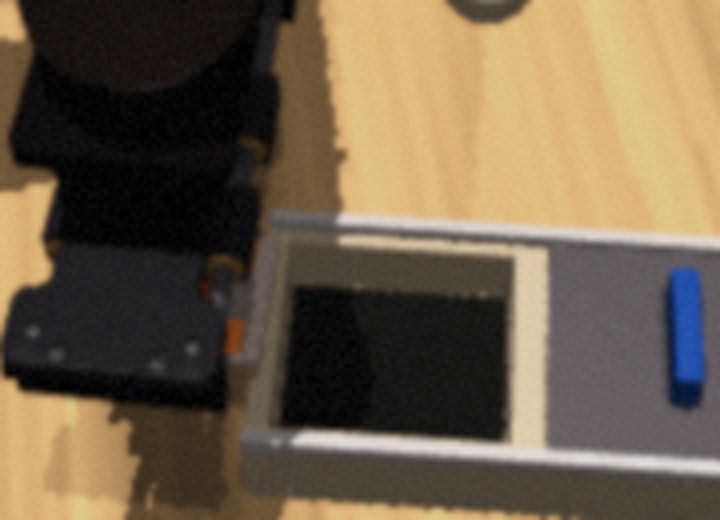

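```bash
python3 - <<'E'
from go import *
c=load('side2'); Rb=lambda w:(np.array([[np.cos(BY),np.sin(BY)],[-np.sin(BY),np.cos(BY)]])@(w[:2]-BX)).round(4)
for P in [(272,240),(258,362),(250,362)]: print(Rb(atz(c,180+P[0]/4-.4,290+P[1]/4-.4,.0725)))
s=telemetry.sense(); print('tcp',Rb(s['tcp_pos']))
E
```

```text
[-0.1213  0.0273]
[-0.1209 -0.027 ]
[-0.1241 -0.0272]
tcp [-0.1534  0.0014]
```

Emit:
drive_tool:
  series:
    - [0,0,0.06,0]
    - [0,0,0.12,0]
    - [0,0,0.16,0]
    - [0,0,0.18,0]
    - [0,0,0.2,0]
    - [0,0,0.2,0]

```text
time_s: 8.75
tcp_pos: [0.4001, -0.1781, 0.1333]
ee_rot: [[-0.961, 0.277, -0.003], [0.277, 0.961, 0.0], [0.003, -0.001, -1.0]]
wrist_force: [-5.5, 4.0, 9.7]
gripper_width: 0.136
```

Emit:
drive_tool:
  series:
    - [0,0,0.01,0]
    - [0,0,0.02,0]
    - [0,0,0.03,0]
    - [0,0,0.04,0]
    - [0,0,0.04,0]

```text
time_s: 9.38
tcp_pos: [0.3985, -0.1777, 0.1284]
ee_rot: [[-0.961, 0.278, -0.006], [0.278, 0.961, 0.001], [0.006, -0.001, -1.0]]
wrist_force: [-8.9, 5.9, 14.2]
gripper_width: 0.135
```

Emit:
drive_tool:
  series:
    - [0,0,0.01,0]
    - [0,0,0.02,0]
    - [0,0,0.03,0]
    - [0,0,0.035,0]
    - [0,0,0.035,0]

```text
time_s: 10.0
tcp_pos: [0.3977, -0.1776, 0.1239]
ee_rot: [[-0.961, 0.278, -0.008], [0.278, 0.961, 0.001], [0.008, -0.001, -1.0]]
wrist_force: [-8.6, 6.6, 13.5]
gripper_width: 0.131
```

```bash
python3 - <<'E'
from go import *
s=snap('side','side3')
cv2.imwrite('pics/s3.png',cv2.resize(s['color'][320:400,200:300],None,fx=7,fy=7,interpolation=cv2.INTER_CUBIC))
rel(box(-.159,-.004,.1355),BY-.04+np.pi)
E
```

```text
shift [ 0.008 -0.042 -0.097] turn -0.0 tcp [ 0.3977 -0.1776  0.1238] F [-9.5  6.3 13.2] w 0.138 t 10.05
```

View pics/s3.png

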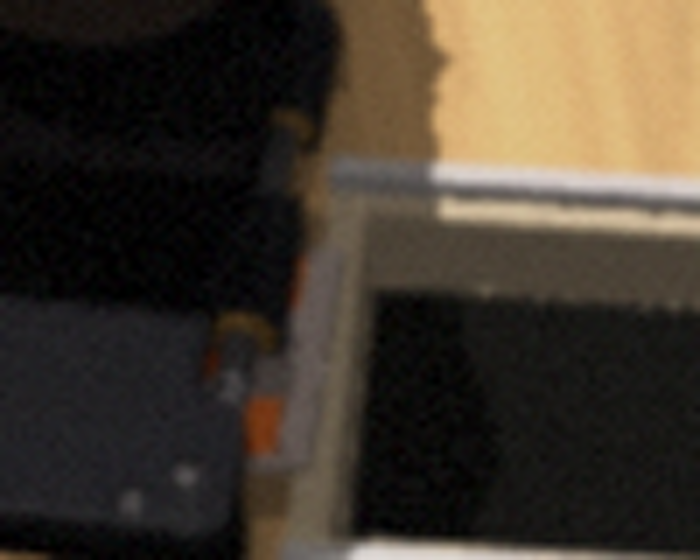

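Emit:
drive_tool:
  series:
    - [0,0,-0.3,0]
    - [0,0,-0.7,0]
    - [0,0,-1,0]
    - [0,0.3,-1,0]
    - [0,0.7,-1,0]
    - [0,1,-1,0]
    - [0,1,-1,0]

```text
time_s: 10.92
tcp_pos: [0.4351, -0.0612, 0.2437]
ee_rot: [[-0.962, 0.274, 0.001], [0.274, 0.962, 0.0], [-0.001, 0.0, -1.0]]
wrist_force: [-0.5, 0.1, -0.8]
gripper_width: 0.136
```

```bash
python3 - <<'E'
from go import *
rel((.46,.193,.30),.015+np.pi)
E
```

```text
shift [ 0.381  2.094 -0.469] turn -0.146 tcp [ 0.4351 -0.0612  0.2437] F [-0.5  0.1 -0.8] w 0.136 t 10.925
```

Emit:
drive_tool:
  series:
    - [0.1,0,-0.47,0]
    - [0.2,0.4,-0.47,0]
    - [0.2,0.8,-0.47,0]
    - [0.2,1,-0.47,0]
    - [0.2,1,-0.47,0]

```text
time_s: 11.55
tcp_pos: [0.4449, 0.0596, 0.2997]
ee_rot: [[-0.961, 0.276, -0.001], [0.276, 0.961, -0.0], [0.001, -0.0, -1.0]]
wrist_force: [-0.5, -0.5, -0.1]
gripper_width: 0.136
```

Emit:
drive_tool:
  series:
    - [0.1,0.4,0,-0.07]
    - [0.18,0.8,0,-0.146]
    - [0.18,1,0,-0.146]
    - [0.18,1,0,-0.146]
    - [0.18,1,0,-0.146]

```text
time_s: 12.18
tcp_pos: [0.4571, 0.179, 0.2998]
ee_rot: [[-1.0, -0.009, -0.001], [-0.009, 1.0, -0.001], [0.001, -0.001, -1.0]]
wrist_force: [-0.1, -0.6, -1.5]
gripper_width: 0.134
```

```bash
python3 - <<'E'
from go import *
rel((.46,.193,.30),.015+np.pi)
s=snap('side','side4'); t=snap('top','top4')
s_=telemetry.sense(); p=s_['tcp_pos']-[0,0,.085]
for c,n in((s,'a'),(t,'b')): print(n,proj(c,p).round(1))
u,v=proj(s,p).astype(int)
cv2.imwrite('pics/s4.png',cv2.resize(s['color'][v-40:v+35,u-50:u+50],None,fx=8,fy=8,interpolation=cv2.INTER_CUBIC))
E
```

```text
shift [-0.026  0.116 -0.002] turn -0.003 tcp [0.4571 0.179  0.2998] F [-0.1 -0.6 -1.5] w 0.134 t 12.175
a [232.  160.2]
b [216.3 244.7]
```

View pics/s4.png

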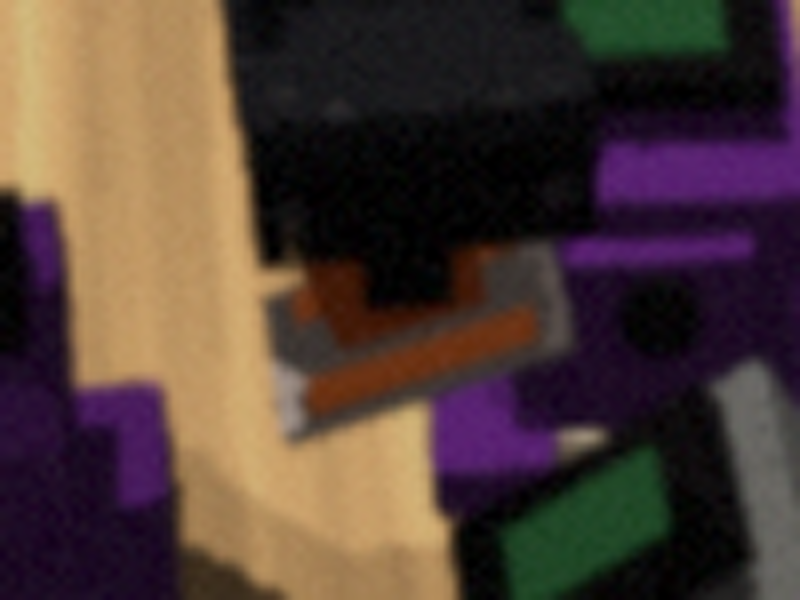

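```bash
cat > fit.py <<'E'
from m import R
from go import *
from scipy.optimize import least_squares
def fit(c,pts,yaw,x0):
    """pts: {(sx,sy,h):(u,v)} ; pose of underside centre"""
    def f(p):
        M=R(yaw,p[3]); return np.array([proj(c,p[:3]+M@[.038*a,.028*b,h])-np.array(v) for (a,b,h),v in pts.items()]).ravel()
    s=least_squares(f,x0); return s.x,s.fun
E
python3 - <<'E' | tail -4
from fit import *
c=load('side4'); u0,v0=232-50,160-40
g=lambda x,y:(u0+(x+.5)/8-.5,v0+(y+.5)/8-.5)
pts={(-1,1,.005):g(265,298),(-1,-1,0):g(290,442),(1,-1,0):g(577,352),(1,1,.005):g(548,243)}
s=telemetry.sense(); t=s['tcp_pos']
p,e=fit(c,pts,.010,[*(t-[0,0,.09]),.4]); print(p.round(4),e.round(1)); print('rel tcp',(p[:3]-t).round(4))
E
```

```text
valve [0.57  0.004 0.044]
jar [0.467 0.022 0.045]
[0.4642 0.2236 0.1751 0.1803] [ 0.6 -0.2  0.5 -0.1 -0.2  2.2 -0.8 -1.9]
rel tcp [ 0.0071  0.0446 -0.125 ]
```

```bash
cat > fit.py <<'E'
import io,contextlib
with contextlib.redirect_stdout(io.StringIO()):
    from m import R
from go import *
from scipy.optimize import least_squares
def fit(c,pts,yaw,t):
    def f(p):
        M=R(yaw,p[2]); o=np.array([p[0],t[1],p[1]]); return np.array([proj(c,o+M@[.038*a,.028*b,h])-np.array(v) for (a,b,h),v in pts.items()]).ravel()
    s=least_squares(f,[t[0],t[2]-.09,.4]); print('x,z rel tcp',(s.x[:2]-t[[0,2]]).round(4),'tilt',s.x[2].round(3),s.fun.round(1)); return s.x
E
python3 - <<'E'
from fit import *
c=load('side4'); u0,v0=232-50,160-40
g=lambda x,y:(u0+(x+.5)/8-.5,v0+(y+.5)/8-.5)
pts={(-1,1,.005):g(265,298),(-1,-1,0):g(290,442),(1,-1,0):g(577,352),(1,1,.005):g(548,243)}
t=telemetry.sense()['tcp_pos']
fit(c,pts,.010,t)
for k in list(pts): 
    q=dict(pts); q.pop(k); fit(c,q,.010,t)
E
```

```text
x,z rel tcp [ 0.0044 -0.0902] tilt 0.185 [-0.5 -0.4 -0.5  0.8  1.   2.4  0.1 -2.8]
x,z rel tcp [ 0.0041 -0.0895] tilt 0.167 [-0.8  0.3  0.9  2.5 -0.  -2.7]
x,z rel tcp [ 0.0041 -0.091 ] tilt 0.203 [-0.6  0.2  0.8  2.5 -0.2 -2.7]
x,z rel tcp [ 0.0049 -0.0934] tilt 0.094 [-0.3 -0.5 -0.5  0.7  0.9 -0.2]
x,z rel tcp [ 0.0044 -0.0867] tilt 0.272 [-0.4 -0.4 -0.1  0.7  0.5 -0.2]
```

The slide's far-edge-up tilt is only about 0.27 rad, and the window needs 0.496. The fourth corner was hidden by the gripper, so I left it out of the fit. I'll go back to the box wall to tilt it further.

Emit:
drive_tool:
  series:
    - [0.15,-0.4,0,0.05]
    - [0.3,-0.8,0,0.127]
    - [0.3,-1,0,0.127]
    - [0.3,-1,0,0.127]

```text
time_s: 12.78
tcp_pos: [0.4219, 0.0579, 0.3004]
ee_rot: [[-0.97, 0.244, 0.001], [0.244, 0.97, 0.0], [-0.001, 0.001, -1.0]]
wrist_force: [0.3, -0.6, -1.1]
gripper_width: 0.134
```

Emit:
drive_tool:
  series:
    - [0,-0.4,0,0]
    - [0,-0.8,0,0]
    - [0,-1,0,0]
    - [0,-1,0,0]

```text
time_s: 13.28
tcp_pos: [0.3933, -0.0574, 0.3002]
ee_rot: [[-0.97, 0.244, 0.0], [0.244, 0.97, 0.0], [-0.0, 0.0, -1.0]]
wrist_force: [-0.4, 1.0, -1.8]
gripper_width: 0.136
```

```bash
python3 - <<'E'
from go import *
rel(box(-.155,0,.16),BY+np.pi)
E
```

```text
shift [-0.303 -0.971  1.168] turn -0.002 tcp [ 0.3933 -0.0574  0.3002] F [-0.4  1.  -1.8] w 0.136 t 13.275
```

Emit:
drive_tool:
  series:
    - [-0.15,-0.4,0,0]
    - [-0.3,-0.8,0.3,0]
    - [-0.3,-0.97,0.7,0]
    - [-0.3,-0.97,1,0]
    - [-0.3,-0.97,1,0]
    - [-0.3,-0.97,1,0]

```text
time_s: 14.02
tcp_pos: [0.4021, -0.1778, 0.1814]
ee_rot: [[-0.971, 0.239, 0.002], [0.239, 0.971, -0.001], [-0.003, -0.0, -1.0]]
wrist_force: [-0.0, 0.0, -1.0]
gripper_width: 0.137
```

```bash
python3 - <<'E'
from go import *
rel(box(-.155,0,.1256),BY+np.pi);rel(box(-.161,0,.115),BY+np.pi)
E
```

```text
shift [ 0.013 -0.016  0.465] turn -0.0 tcp [ 0.4021 -0.1778  0.1814] F [-0.  0. -1.] w 0.137 t 14.025
shift [ 0.063 -0.016  0.553] turn -0.0 tcp [ 0.4021 -0.1778  0.1814] F [-0.  0. -1.] w 0.137 t 14.025
```

Emit:
drive_tool:
  series:
    - [0.01,0,0.2,0]
    - [0.01,0,0.38,0]
    - [0.01,0,0.44,0]
    - [0.013,0,0.465,0]
    - [0.025,0,0.485,0]
    - [0.038,0,0.51,0]
    - [0.05,0,0.53,0]
    - [0.063,0,0.553,0]
    - [0.063,0,0.553,0]

```text
time_s: 15.15
tcp_pos: [0.3963, -0.1766, 0.1163]
ee_rot: [[-0.971, 0.239, 0.008], [0.239, 0.971, -0.001], [-0.008, 0.001, -1.0]]
wrist_force: [-0.1, 0.8, 7.1]
gripper_width: 0.134
```

Emit:
drive_tool:
  series:
    - [0,0,-0.3,0]
    - [0,0,-0.7,0]
    - [0,0,-1,0]
    - [0,0.3,-1,0]
    - [0,0.7,-1,0]
    - [0,1,-1,0]

```text
time_s: 15.9
tcp_pos: [0.4226, -0.0584, 0.235]
ee_rot: [[-0.971, 0.24, 0.003], [0.24, 0.971, 0.001], [-0.003, 0.001, -1.0]]
wrist_force: [0.8, -0.0, -0.7]
gripper_width: 0.137
```

Emit:
drive_tool:
  series:
    - [0.1,0,-0.5,0]
    - [0.2,0.4,-0.5,0]
    - [0.2,0.8,-0.5,0]
    - [0.2,1,-0.5,0]

```text
time_s: 16.4
tcp_pos: [0.428, 0.0643, 0.2951]
ee_rot: [[-0.971, 0.239, 0.003], [0.239, 0.971, 0.002], [-0.002, 0.002, -1.0]]
wrist_force: [-0.4, -1.4, -0.5]
gripper_width: 0.134
```

Emit:
drive_tool:
  series:
    - [0.1,0.4,0,-0.07]
    - [0,0.8,0,-0.128]
    - [0,1,0,-0.128]
    - [0,1,0,-0.128]
    - [0,1,0,-0.128]

```text
time_s: 17.02
tcp_pos: [0.456, 0.178, 0.2938]
ee_rot: [[-1.0, -0.012, -0.001], [-0.012, 1.0, -0.0], [0.001, -0.0, -1.0]]
wrist_force: [0.6, -0.3, -0.7]
gripper_width: 0.133
```

```bash
python3 - <<'E'
from go import *
rel((.46,.193,.30),.015+np.pi)
s=snap('side','side5'); t=snap('top','top5')
p=telemetry.sense()['tcp_pos']-[0,0,.085]
u,v=proj(s,p).astype(int); print(u,v)
cv2.imwrite('pics/s5.png',cv2.resize(s['color'][v-40:v+35,u-50:u+50],None,fx=8,fy=8,interpolation=cv2.INTER_CUBIC))
E
```

```text
shift [-0.034  0.124 -0.052] turn -0.002 tcp [0.456  0.178  0.2938] F [ 0.6 -0.3 -0.7] w 0.133 t 17.025
231 163
```

View pics/s5.png

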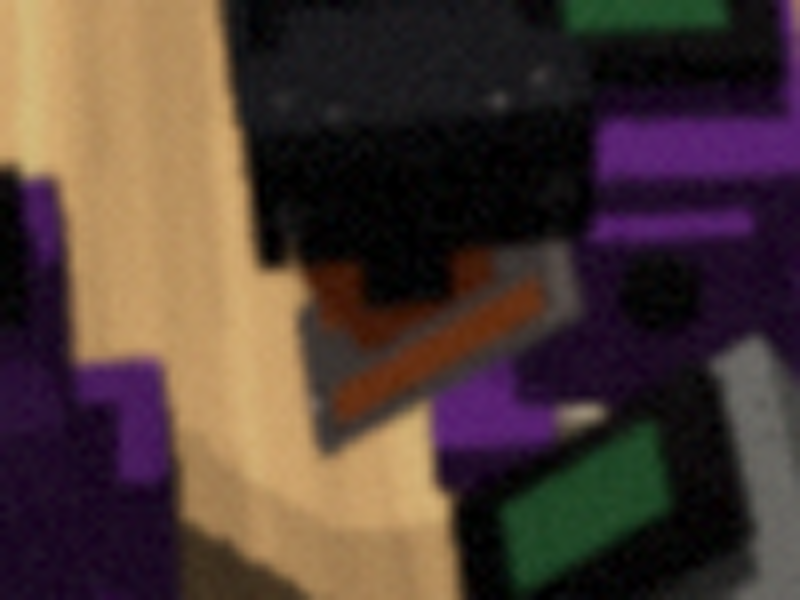

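```bash
python3 - <<'E'
from fit import *
c=load('side5'); u0,v0=231-50,163-40
g=lambda x,y:(u0+(x+.5)/8-.5,v0+(y+.5)/8-.5)
pts={(-1,1,.005):g(300,315),(-1,-1,0):g(323,456),(1,-1,0):g(581,318)}
t=telemetry.sense()['tcp_pos']
for y in(-.002,0,.002): p=fit(c,pts,.012,t+[0,y,0])
# pane outline vs. green pane slope check
print('pane front edge', [p0 for p0 in (g(337,425),g(546,303))])
# window edge direction in image vs slide's: both at own place
E
```

```text
x,z rel tcp [ 0.0076 -0.0829] tilt 0.515 [-0.9 -0.4  0.3  0.9  0.6 -0.4]
x,z rel tcp [ 0.0077 -0.0846] tilt 0.514 [-0.9 -0.4  0.3  0.8  0.5 -0.4]
x,z rel tcp [ 0.0078 -0.0862] tilt 0.513 [-0.8 -0.4  0.3  0.8  0.5 -0.3]
pane front edge [(222.6875, 175.6875), (248.8125, 160.4375)]
```

```bash
python3 - <<'E'
from go import *
rel((.4885,.193,.2218),.015+np.pi)
E
```

```text
shift [-0.271  0.124  0.601] turn -0.002 tcp [0.4562 0.1778 0.2939] F [ 0.4 -0.2 -0.9] w 0.138 t 17.125
```

Emit:
drive_tool:
  series:
    - [-0.15,0.12,0,0]
    - [-0.27,0.124,0.1,0]
    - [-0.27,0.124,0.3,0]
    - [-0.27,0.124,0.45,0]
    - [-0.27,0.124,0.55,0]
    - [-0.27,0.124,0.6,0]
    - [-0.27,0.124,0.6,0]

```text
time_s: 18.0
tcp_pos: [0.4889, 0.1939, 0.2216]
ee_rot: [[-1.0, -0.013, -0.0], [-0.013, 1.0, -0.0], [0.0, -0.0, -1.0]]
wrist_force: [0.2, 0.2, -1.1]
gripper_width: 0.136
```

```bash
python3 - <<'E'
from go import *
rel((.4885,.193,.2218),.015+np.pi)
s=snap('side','side6'); t=snap('top','top6')
a=cv2.resize(s['color'][140:215,220:300],(640,600),interpolation=cv2.INTER_CUBIC)
cv2.imwrite('pics/s6.png',a)
E
```

```text
shift [ 0.003 -0.008 -0.002] turn -0.001 tcp [0.4889 0.1939 0.2216] F [ 0.2  0.2 -1.1] w 0.136 t 18.0
```

View pics/s6.png

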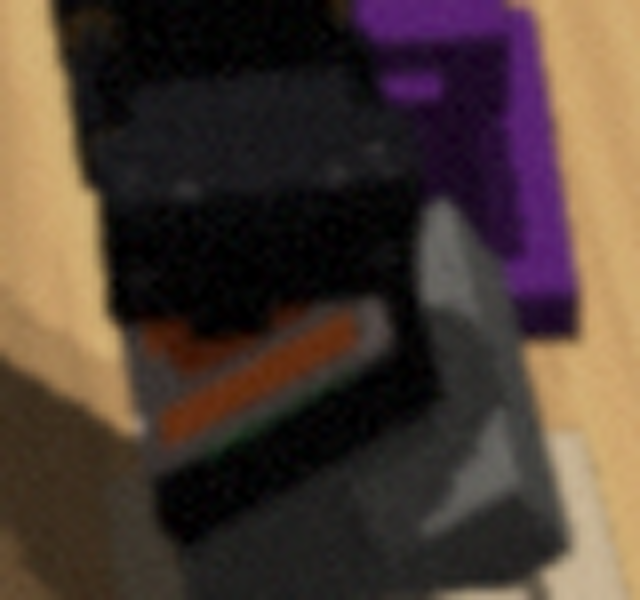

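```bash
python3 - <<'E'
from fit import *
c=load('side6')
g=lambda x,y:(220+(x+.5)/8-.5,140+(y+.5)/8-.5)
t=telemetry.sense()['tcp_pos']
fit(c,{(-1,-1,0):g(150,478),(1,-1,0):g(397,347)},.014,t)
face=np.array([.501,.193,.1284]); M=R(.015,.496)
for h in(0,):
  for a in(-1,1): u=proj(c,face+M@[.043*a,-.033,h]); print('window front corner model crop px',((u-[220,140]+.5)*8-.5).round())
E
```

```text
x,z rel tcp [ 0.0073 -0.0848] tilt 0.491 [ 0. -0. -0.  0.]
window front corner model crop px [156. 526.]
window front corner model crop px [435. 378.]
```

Emit:
drive_tool:
  series:
    - [-0.012,-0.008,0.022,0]
    - [-0.024,-0.008,0.044,0]
    - [-0.032,-0.008,0.059,0]
    - [-0.032,-0.008,0.059,0]

```text
time_s: 18.6
tcp_pos: [0.4927, 0.1933, 0.2146]
ee_rot: [[-1.0, -0.013, -0.0], [-0.013, 1.0, -0.0], [0.0, -0.0, -1.0]]
wrist_force: [-0.6, 0.9, 0.1]
gripper_width: 0.136
```

Emit:
drive_tool:
  series:
    - [-0.004,0,0.007,0]
    - [-0.008,0,0.015,0]
    - [-0.008,0,0.015,0]

```text
time_s: 18.98
tcp_pos: [0.4936, 0.1933, 0.213]
ee_rot: [[-1.0, -0.013, 0.0], [-0.013, 1.0, 0.0], [-0.0, 0.0, -1.0]]
wrist_force: [-2.1, 0.4, 2.1]
gripper_width: 0.135
```

Emit:
drive_tool:
  series:
    - [-0.004,0,0.007,0]
    - [-0.008,0,0.015,0]
    - [-0.008,0,0.015,0]

```text
time_s: 19.35
tcp_pos: [0.4947, 0.1933, 0.2112]
ee_rot: [[-1.0, -0.013, 0.0], [-0.013, 1.0, 0.0], [-0.0, 0.0, -1.0]]
wrist_force: [-3.2, 0.4, 4.6]
gripper_width: 0.133
```

```bash
cat > avg.py <<'E'
from h import *
F=[]; M=[]
for i in range(12): capture('side'); s=telemetry.sense(); F.append(s['wrist_force']); M.append(s['moment'])
F=np.array(F); print(F.mean(0).round(2),F.std(0).round(2),'M',np.mean(M,0).round(3),'Fn',F.mean(0)@[-.476,0,.88]+.69*.88, s['tcp_pos'].round(4),s['time_s'])
E
python3 avg.py
```

```text
[-2.28  0.31  4.25] [0.33 0.57 0.73] M [-0.102  0.523 -0.049] Fn 5.4322331363277465 [0.4947 0.1933 0.2111] 19.95
```

Emit:
drive_tool:
  series:
    - [-0.003,0,0.006,0]
    - [-0.006,0,0.011,0]
    - [-0.006,0,0.011,0]

```text
time_s: 20.32
tcp_pos: [0.4955, 0.1933, 0.2098]
ee_rot: [[-1.0, -0.013, 0.0], [-0.013, 1.0, 0.0], [-0.0, 0.0, -1.0]]
wrist_force: [-1.5, -1.1, 5.7]
gripper_width: 0.136
```

```bash
python3 avg.py; python3 - <<'E'
from h import *
s=snap('side','side7'); ims=np.mean([capture('side')['color'] for _ in range(8)],axis=0).astype(np.uint8); tp=np.mean([capture('top')['color'] for _ in range(4)],axis=0).astype(np.uint8)
cv2.imwrite('pics/top7.png',tp); cv2.imwrite('pics/side7m.png',ims)
cv2.imwrite('pics/s7.png',cv2.resize(ims[160:220,225:295],(700,600),interpolation=cv2.INTER_CUBIC))
E
```

```text
[-2.54 -0.21  5.5 ] [0.5  0.57 0.56] M [-0.183  0.483 -0.054] Fn 6.651161474081485 [0.4955 0.1933 0.2099] 20.925
```

View pics/s7.png

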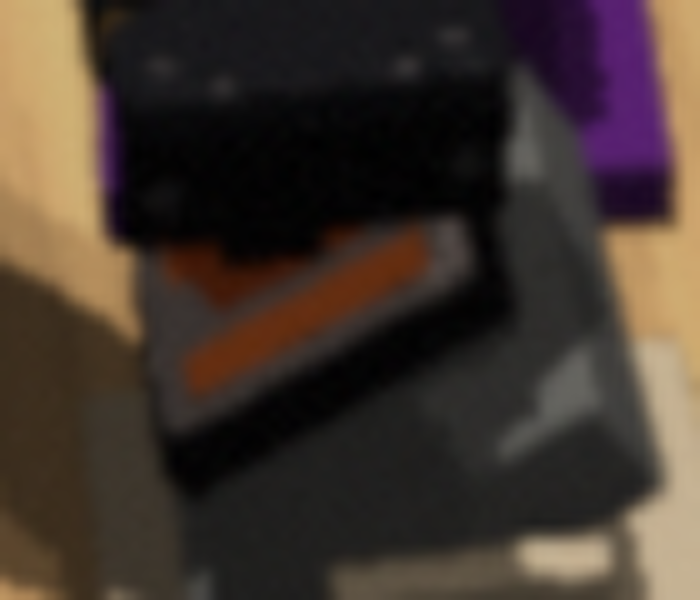

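```bash
python3 - <<'E'
from fit import *
c=load('side7'); t=telemetry.sense()['tcp_pos']
g=lambda x,y:(225+(x+.5)/10-.5,160+(y+.5)/10-.5); k=lambda u:((u-[225,160]+.5)*10-.5).round()
p=fit(c,{(-1,-1,0):g(170,438),(1,-1,0):g(474,277)},.014,t)
M=R(.015,.496); f0=np.array([.501,.193,.1284])
print('slide centre in window frame (mm)',(M.T@(np.array([p[0],t[1],p[1]])-f0)*1000).round(1))
print('by offsets',(M.T@(t+[.0077,0,-.0846]-f0)*1000).round(1))
for s in(0,.005):
  f=f0-M@[0,0,s]
  print('win L/R front',[k(proj(c,f+M@[.043*a,-.033,0])).tolist() for a in(-1,1)],'back',[k(proj(c,f+M@[.043*a,.033,0])).tolist() for a in(-1,1)],'slide',[k(proj(c,f+M@[.038*a,-.028,0])).tolist() for a in(-1,1)])
E
```

```text
x,z rel tcp [ 0.007  -0.0843] tilt 0.495 [-0.1  0.1  0.1 -0.1]
slide centre in window frame (mm) [-0.1  0.3 -3.2]
by offsets [ 0.4  0.2 -3.8]
win L/R front [[146.0, 457.0], [493.0, 272.0]] back [[108.0, 257.0], [439.0, 77.0]] slide [[162.0, 431.0], [468.0, 268.0]]
win L/R front [[158.0, 471.0], [504.0, 287.0]] back [[119.0, 271.0], [449.0, 92.0]] slide [[174.0, 444.0], [480.0, 282.0]]
```

```bash
python3 - <<'E'
from fit import *
from scipy.ndimage import map_coordinates
c=load('side7'); im=cv2.imread('pics/side7m.png').astype(float).mean(2)
M=R(.015,.496); f=np.array([.501,.193,.1284])-M@[0,0,.005]
A=proj(c,f+M@[-.036,-.028,0]);B=proj(c,f+M@[.036,-.028,0]); d=(B-A)/np.linalg.norm(B-A); n=np.array([-d[1],d[0]])
ss=np.linspace(0,np.linalg.norm(B-A),25); tt=np.arange(-4,10,.1); E=[]
for s in ss:
    P=A+d*s+tt[:,None]*n; g=cv2.GaussianBlur(map_coordinates(im,[P[:,1],P[:,0]],order=3)[:,None],(1,21),0)[:,0]
    dg=np.gradient(g); i=np.argmin(np.where(tt<3,dg,0)); j=np.argmax(np.where(tt>tt[i]+1.5,dg,-9)); E.append((s,tt[i],tt[j],dg[j]*10))
E=np.array(E); print(E.round(2)[::3])
for k in(1,2):
    q=np.polyfit(E[:,0],E[:,k],1); w=abs(np.polyval(q,E[:,0])-E[:,k])<.5; q=np.polyfit(E[w,0],E[w,k],1); print(k,q.round(4),w.sum(),np.std(np.polyval(q,E[w,0])-E[w,k]).round(2))
for dt in(0,.02):
    for h,y,lab in((0,-.028,'slide'),(-.004,-.033,'win')):
        M2=R(.015,.496+dt); P=proj(c,f+M2@[-.036,y,h]);Q=proj(c,f+M2@[.036,y,h]); print(dt,lab,((Q-P)@n/((Q-P)@d)).round(4))
E
```

```text
[[ 0.   -0.8   5.6  13.07]
 [ 4.09 -0.3   5.5  14.21]
 [ 8.19 -0.4   5.2  11.04]
 [12.28 -0.8   5.3  12.67]
 [16.37 -0.5   5.   12.01]
 [20.46 -0.7   5.   14.65]
 [24.56 -0.9   4.9  11.26]
 [28.65 -0.8   4.5  12.01]
 [32.74 -1.1   4.8  14.12]]
1 [-0.0123 -0.4988] 25 0.15
2 [-0.0196  5.4452] 25 0.16
0 slide 0.0
0 win 0.0014
0.02 slide -0.0156
0.02 win -0.0141
```

```bash
python3 avg.py; python3 -c "
from station import order; print(order.finish_job())"
```

```text
[-2.69  0.06  5.72] [0.45 0.4  0.35] M [-0.176  0.509 -0.06 ] Fn 6.915803270006338 [0.4955 0.1933 0.2099] 22.175
the job is handed in; nothing more can be done
None
```

I slid the cover open to its stop, took the slide out by its orange rib, and handed the job in at about 22 s. The slide was still gripped and pressed on the cream reader's window.

The tool can't tilt itself, so I turned the slide in the grip by pressing its far edge on the box's end wall. The first try gave only about 0.27 rad. A second try brought it to about 0.51.

My last checks before hand-in:

| Check | Result |
|---|---|
| Cover | Pushed until the force rose to about 11 N with no further travel |
| Press | About 6.9 N along the window's normal, or roughly 5 mm of sink by the spring figures; the camera fit gave 3–4 mm. Both are inside 2–8.5 mm. |
| Tilt | Slide and window edges agree to about 0.01 rad in the image |
| Centring | Within about 0.5 mm of my fitted window centre; the camera calibration is only good to about 2 mm |
| Grip | Fingers still closed on the rib, about 12 mm open |

- **Window tilt:** my two estimates disagreed a little. The first fit gave 0.496 rad and the close-up edge gave about 0.52.
- **Sideways centring:** I did not recheck this in a top view once the slide was seated.
- **Bystanders:** I planned the moves to clear the bottle, jar and valve, but did not check them again in a picture at the end.

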